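# Lock a bayonet filter cartridge into its bench housing

## Task

Fit the loose winged filter cartridge into the filter station on the bench: find by feel where its two lugs drop into the collar's slots, push it down against the spring and twist it clockwise to the stop, then let go so that it springs up into its locked position. Do not force it, keep the cartridge upright and leave the other things on the bench where they are.

Things in the scene. Friction and masses are not known exactly. Their poses are not given: they have to be found in the camera images.
- cartridge_mid (a point): Loose white plastic filter cartridge with a grip wing, 72 mm high, about 90 g, standing upright. This point: on its axis, 36 mm above its foot. z up, x along the wing. From the foot up: round spigot, 30 mm diameter, 30 mm high, 3 mm chamfer at the foot, with two lugs; flange disc, 48 mm diameter, 30 to 34 mm up; wing. A half turn about z gives the same cartridge.
- cartridge_wing (a point): Middle of the cartridge's flat upright grip wing, 55 mm above the foot, axes as the cartridge's: the wing is 40 mm long (x), 14 mm thick (y), and reaches from 34 to 72 mm above the foot. A tall black computer tower (about 0.4 m high) stands on the bench to the left of the cartridge and vials, its front about 0.48 m ahead of the robot, its near side about 0.1 m left of the robot's centre line: go round its front.
- cartridge_lug (a point): Middle of the lug on the cartridge's +x side; the other is opposite, on -x. Both lie right below the ends of the wing. Each is 6 mm wide, reaches from 12 to 18 mm above the foot and to 21 mm from the axis.
- filter_station: Grey round filter housing screwed to the bench: foot plate 116 mm diameter, barrel 88 mm diameter, 55 mm high, short steel hose barb on its +x side. Origin on its axis at bench height, z up. In the barrel a bare metal collar ring, its flat top 60 mm above the bench. Collar, barrel and plate do not turn. Contact forces between cartridge and station must stay below 40 N; 10 N of push and 0.3 N m of twist are enough.
- station_rib (a point): Raised upright rib outside on the barrel, on the station's -x side. Each time the collar is set differently: its two opposite slots lie 0.05 to 1.15 rad (3 to 66 degrees), seen from above clockwise, from the line through rib and axis. This angle is not reported; the slots can be seen from above and felt. Axes as the station's.
- socket_mouth (a point): Centre of the collar's mouth, level with the collar top, 60 mm above the bench; axes as the station's. Bore 33 mm diameter, the collar 8 mm thick there, cut by the two slots (7.7 mm wide at the bore: the lugs have 0.05 rad of play either way). With the lugs resting on the collar top beside the slots, the cartridge's foot is 48 mm above the bench.
- seat_rest (a point): Top of the sprung seat at rest, on the station's axis, 41 mm above the bench. Through the slots the foot drops freely onto it, then the seat yields 10 mm at 1.2 N/mm to a hard stop. With the foot 31 to 34 mm above the bench (8.5 to 12 N) the lugs pass under the collar: 0.65 rad clockwise from the slots to a hard stop. Let go there, it springs up into a detent, foot 37 mm above the bench.
- vial_a: Bystander: sample vial with black cap, 27 mm diameter, 68 mm high; origin under its foot.
- vial_b: Bystander: a second such vial.
- beaker: Bystander: small clear beaker, 55 mm diameter, 71 mm high; origin under its foot.
- timer: Bystander: flat timer, 68 x 68 x 21 mm; origin under its middle.
- loose_cap: Bystander: loose screw cap, 37 mm diameter, 18 mm high; origin under its middle.
- pen: Bystander: thin pen, 145 mm long, lying; origin under its middle.

How it is judged:
On the way:
1. the cartridge's lugs have dropped through the collar's slots (z of cartridge_mid in the frame of filter_station below 0.0795 m and horizontal distance between cartridge_mid and socket_mouth below 0.006 m), for 0.1 s.
At the end, for the whole second after the job is handed in: The cartridge stands locked in the station: its middle within 4 mm of the socket's axis and 71.5 to 74.5 mm above the station's foot (that is, risen into the detent at the stop), its wing more than 0.6 rad off the station's x axis, upright within 0.1 rad, at rest and released (horizontal distance between cartridge_mid and socket_mouth below 0.004 m and z of cartridge_mid in the frame of filter_station between 0.0715 and 0.0745 m and angle between the x axis of cartridge_mid and the x axis of filter_station, either way round above 0.6 rad and angle between cartridge_mid's own z axis and vertical below 0.1 rad and linear speed of cartridge below 0.02 m/s); the robot touches nothing.
It fails at once if the cartridge is pressed or twisted against the station with more than 40 N (contact force between cartridge and filter_station above 40 N).
It fails at once if the cartridge is tipped over (angle between cartridge_mid's own z axis and vertical above 0.5 rad).
It fails at once if another thing on the bench is moved more than 3 cm: a vial, the beaker, timer, screw cap or pen (distance of any of vial_a, vial_b, beaker, timer, loose_cap, pen from where it was at the start of the episode above 0.03 m).
It also fails if it takes over 72 s, if anything falls off the work surface, if the arm or the gripper's body presses on something with over 40 N, if the wrist force passes 120 N, or if a joint passes its speed limit or range.

## Robot

A 7-joint arm with a two-finger parallel gripper is mounted at the origin on a cart in front of the work surface, level with it; the furniture and walls round the work are solid. World frame = base frame: x ahead of the robot, y to its left, z up, the work surface at z = 0. Lengths are in m, angles in rad, forces in N, time in s.
With the tool pointing down it reaches from about 0.4 to 0.85 m from the base axis. Payload 4.5 kg.
Tool frame: the origin (TCP) lies on the centre line of the jaws, within the pads' length; the fingertips stand r.tcp_to_tips ahead of it and the grasp point (between the pads) lies 11 mm behind it (r.tcp_to_tips is the distance from the TCP to the fingertips, in m); y points along the fingers, x is the direction in which the jaws open and shut, and the axes are right-handed (so a half turn about y gives the same grasp; the last joint's range is limited). The gripper opens to 88 mm and grips with 3 to 60 N. Pads are 18 mm wide; open, the fingers measure 123 mm over their backs; the gripper's body (75 mm by 187 mm) begins 45 mm behind the grasp point.
Start: joints at [0.034, 0.689, -0.195, 1.565, 0.157, 0.902, -0.215], TCP at [0.625, 0, 0.247] pointing down, gripper open.
Joint ranges: [-3.01, 3.01], [-0.46, 2.08], [-1.47, 1.51], [0.13, 2.56], [-1, 4.14], [0.04, 2.09], [-2.66, 2.66]. Speed limits (rad/s): [2.57, 2.57, 3.14, 3.14, 3.14, 3.14, 3.14].

## Interface

Orientations are given as a unit quaternion [x, y, z, w].
In Python, from plant import r gives the robot as it stands. The module is installed in compiled form; this text tells all that it offers.
- The arm moves only by the shell command python3 -m inch 'ROWS' [OPENING] [FORCE]. ROWS is text: rows parted by semicolons, each of 4 numbers parted by spaces: the shift along the tool's x, y, z in mm, then the turn about the tool's y in degrees. In form: x y z spin; .... A call has 1 to 10 rows; each row is the pose to reach, as a shift and turn from the pose commanded when the call began, along the tool's axes at that moment; what a row does not reach only later rows make up. A row lasts 1/10 s, in which the tool goes at most 50 mm and 8.59 degrees, less where a joint would pass 70% of its speed; a pose out of reach is approached as far as the arm can. A call with a gripper value outside its range is refused whole. OPENING is the gripper command: -1 is shut, 1 is fully open, values between are in proportion, set as the call begins (- or left out, the last holds). The fingers move at their own pace and stop on an object; FORCE is the grip in N (left out, the last holds). Time passes only in rows, so rows that repeat a pose let the fingers close. It gives the time, the measured TCP pose, the force and the opening at its end, in the units of the state.
- r.get_state(): the state, without advancing time (a new reading comes with each control period).
- r.snapshot(name): name is "scene" or "side" or "wrist"; returns a dict with "frame" (384x512x3 uint8, red, green, blue), "intrinsics" (3x3 intrinsics, pixels), "R" (3x3) and "t" (3): a world point X has camera coordinates R X + t. Camera axes: x right, y down, z forward; pixel columns grow to the right and rows downward; lengths in m; the calibration is good to about 2 mm. A picture is of the moment at which its call begins. There is no depth.
- r.finish_job(): hands the job in, once; it reports no verdict.
Trained networks look in the newest picture that a camera, given by its name, has taken for a name from the list of things; names that differ only in an ending like _2 or _b are one class to them, and where a whole thing is asked for, a point or a joint stands for the part that bears it (a point fixed in the world has none). Each returns a list of dicts, best first, with "p" (0 to 1); they miss things now and then, are a little off and sometimes report something else, mostly with a low value. They report only what shows in the picture. A call takes as long as a camera call.
- r.trace(camera, name): "region" (384x512 bool, what is visible of it) and "centre" ([row, column] in pixels, amid what is visible of it).
- r.tip_of(camera, name): "centre" ([row, column] in pixels: a listed point, or the origin of a listed thing).
The state is a dict: "clock": time; "q": joint angles; "qd": joint speeds; "joint_torque": joint torques, N m; "tool_pos": TCP position; "eef_rot": TCP orientation; "contact_force": force on the tool from outside, world axes, zero at the start; "moment": the same for the moment, N m; "opening": opening from 0.0 (shut) to 1.0 (fully open).
Only numpy, scipy, OpenCV 4.12 (cv2) and the standard library are available. Lean on these libraries where they do the work, as an engineer would, in place of code of your own. Each camera call takes 0.05 s, during which the arm holds its last target.

## Working session

There is one attempt and no reset: what is moved stays moved. The work goes in short steps, Python scripts to look and compute and a shell command to move; the robot and the scene stay as the last step left them, time stands still between calls to the robot, and variables do not carry over. Pictures are saved under pics/ and viewed, and the job is handed in when it is done.

```bash
mkdir -p pics
cat > h.py <<'E'
import numpy as np, cv2
from plant import r
def snap(cam,name):
    s=r.snapshot(cam); cv2.imwrite(f'pics/{name}.png',cv2.cvtColor(s['frame'],cv2.COLOR_RGB2BGR)); return s
def ray(s,rc):
    K,R,t=map(np.array,(s['intrinsics'],s['R'],s['t']))
    d=R.T@np.linalg.inv(K)@np.array([rc[1],rc[0],1.]); return -R.T@t,d
def atz(s,rc,z):
    c,d=ray(s,rc); return c+d*(z-c[2])/d[2]
def proj(s,X):
    K,R,t=map(np.array,(s['intrinsics'],s['R'],s['t']))
    p=K@(R@np.array(X)+t); return p[1]/p[2],p[0]/p[2]
E
python3 - <<'E'
from h import *
np.set_printoptions(precision=4,suppress=True)
st=r.get_state(); print(st, r.tcp_to_tips)
Z=dict(cartridge_mid=.036,cartridge_wing=.055,cartridge_lug=.015,filter_station=0,station_rib=.03,socket_mouth=.06,vial_a=0,beaker=0,timer=0,loose_cap=0,pen=0)
for c in ['scene','side','wrist']:
    s=snap(c,c+'0')
    for n in Z:
        for d in r.tip_of(c,n)[:3]:
            print(c,n,round(d['p'],2),np.array(d['centre']),atz(s,d['centre'],Z[n]))
E
```

```text
{'clock': 0.0, 'q': array([ 0.0338,  0.69  , -0.1945,  1.5663,  0.1573,  0.9025, -0.2151]), 'qd': array([-0.0004, -0.0012, -0.0019, -0.0012,  0.0003,  0.0008, -0.0002]), 'joint_torque': array([  0.0003, -52.7572,  -1.2669, -15.3434,  -0.0526,   0.0066,
         0.0002]), 'tool_pos': array([ 0.6244, -0.    ,  0.2459]), 'eef_rot': array([ 0.7072, -0.0006, -0.0007, -0.7071]), 'contact_force': array([ 0.2185,  0.5318, -0.1541]), 'moment': array([ 0.0429,  0.0115, -0.0374]), 'opening': 1.0011754599575622} 0.008
scene cartridge_mid 0.88 [227.6 239.9] [ 0.5267 -0.0971  0.036 ]
scene cartridge_mid 0.35 [217.8 179.9] [ 0.6591 -0.0485  0.036 ]
scene cartridge_wing 0.76 [220.6 236.4] [ 0.5348 -0.0957  0.055 ]
scene cartridge_wing 0.45 [183.5 241.8] [ 0.5943 -0.2086  0.055 ]
scene cartridge_lug 0.62 [226.  232.7] [ 0.5545 -0.1086  0.015 ]
scene filter_station 0.91 [199.1 241.4] [ 0.5971 -0.2105  0.    ]
scene filter_station 0.53 [225.1 236. ] [ 0.5578 -0.1268  0.    ]
scene station_rib 0.88 [202.3 251.9] [ 0.5513 -0.1873  0.03  ]
scene socket_mouth 0.68 [179.9 240.6] [ 0.6011 -0.2136  0.06  ]
sc
[... 1633 characters left out ...]
ridge_lug 0.16 [301.4 193.8] [ 0.5456 -0.2116  0.015 ]
wrist filter_station 0.75 [289.5 229.7] [ 0.5984 -0.2018  0.    ]
wrist station_rib 0.66 [300.4 193.3] [ 0.5482 -0.1979  0.03  ]
wrist socket_mouth 0.78 [319.1 227.9] [ 0.5994 -0.2042  0.06  ]
wrist vial_a 0.98 [155.6 137.8] [0.4821 0.0054 0.    ]
wrist vial_a 0.64 [162.5 242.1] [ 0.6187 -0.004   0.    ]
wrist beaker 0.68 [208.6 291.3] [ 0.6865 -0.0693  0.    ]
wrist timer 0.66 [318.4 227.8] [ 0.5943 -0.2558  0.    ]
wrist timer 0.51 [375.1 238. ] [ 0.6091 -0.3743 -0.    ]
wrist loose_cap 0.24 [235.  190.2] [ 0.5437 -0.1097  0.    ]
wrist pen 0.78 [158.   78.3] [0.4036 0.0022 0.    ]
wrist pen 0.27 [234.1 193.2] [ 0.5481 -0.1083  0.    ]
```

View images.

View pics/wrist0.png

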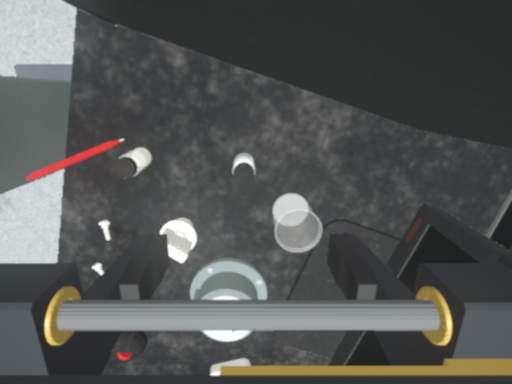

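View pics/scene0.png

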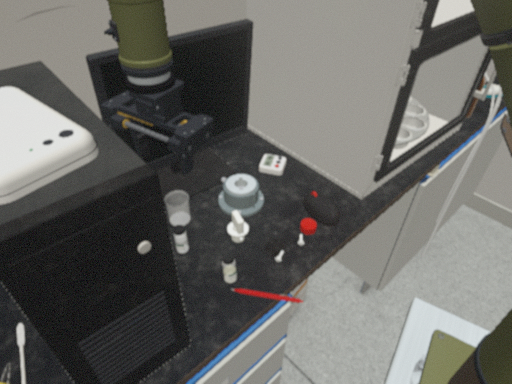

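View pics/side0.png

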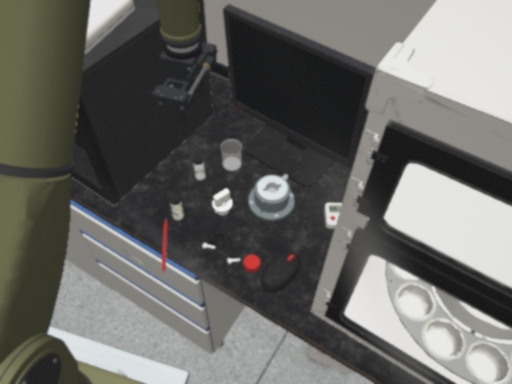

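Run:
```python
from h import *
np.set_printoptions(precision=4,suppress=True)
s=r.snapshot('wrist'); print(-s['R'].T@s['t'], s['R'], s['intrinsics'])
f=cv2.cvtColor(s['frame'],cv2.COLOR_RGB2BGR)[200:350,130:280]
cv2.imwrite('pics/w0c.png',cv2.resize(f,(600,600),interpolation=cv2.INTER_CUBIC))
s=r.snapshot('scene'); 
f=cv2.cvtColor(s['frame'],cv2.COLOR_RGB2BGR)[160:260,190:290]
s=r.snapshot('side'); 
g=cv2.cvtColor(s['frame'],cv2.COLOR_RGB2BGR)[150:250,200:300]
cv2.imwrite('pics/ss0c.png',cv2.resize(np.hstack([f,g]),(800,400),interpolation=cv2.INTER_CUBIC))
```

```text
[0.6261 0.0816 0.3843] [[ 1.     -0.0008  0.0004]
 [-0.0009 -0.9502  0.3115]
 [ 0.0002 -0.3115 -0.9502]] [[296.8783   0.     247.7811]
 [  0.     296.8783 191.5848]
 [  0.       0.       1.    ]]
```

View pics/w0c.png

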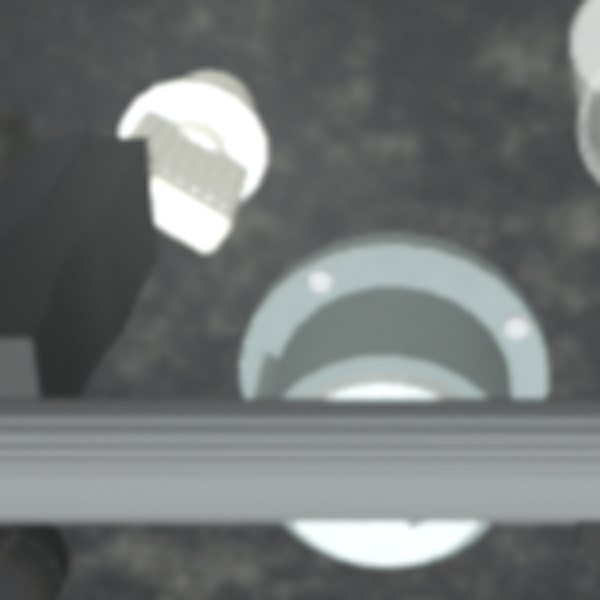

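View pics/ss0c.png

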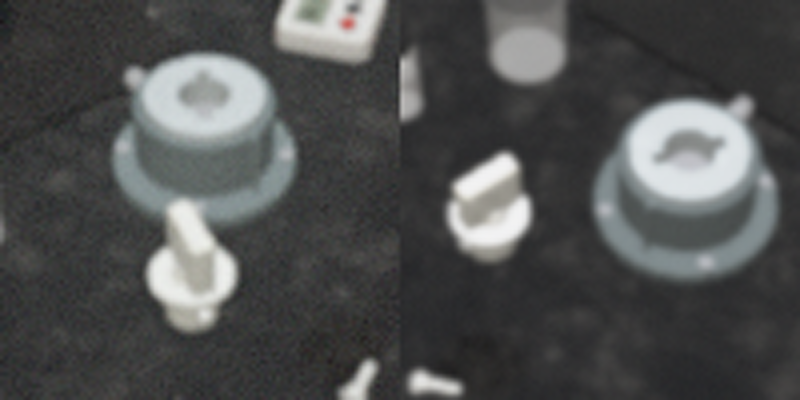

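```bash
cat >> h.py <<'E'
def ang(v): return np.degrees(np.arctan2(v[1],v[0]))
E
python3 - <<'E'
from h import *
np.set_printoptions(precision=4,suppress=True)
s=r.snapshot('side')
def P(c,rw,z): return atz(s,(150+rw/4,200+(c-400)/4),z)
a,b=P(722,143,.06),P(660,156,.06); print('slots',a,b,(a+b)/2,ang(a-b),np.linalg.norm(a-b))
q=[P(*x,.072) for x in [(460,202),(520,165),(508,152),(453,187)]]
print('wing',np.mean(q,0),ang(q[1]-q[0]),ang(q[2]-q[3]),np.linalg.norm(q[1]-q[0]),np.linalg.norm(q[1]-q[2]))
barb=P(742,105,.04);print('barb',barb)
rib=P(650,205,.055);print('rib',rib)
E
```

```text
slots [ 0.605  -0.2235  0.06  ] [ 0.5842 -0.1901  0.06  ] [ 0.5946 -0.2068  0.06  ] -57.987056908102055 0.039322953704667304
wing [ 0.53   -0.0978  0.072 ] -34.513037701939844 -33.3640342765534 0.04383067892265996 0.012204342228347624
barb [ 0.6534 -0.225   0.04  ]
rib [ 0.5508 -0.1936  0.055 ]
```

Run:
```python
from h import *
np.set_printoptions(precision=4,suppress=True)
a=r.snapshot('scene');b=r.snapshot('side')
def tri(p,q):
    c1,d1=ray(a,p);c2,d2=ray(b,q)
    A=np.stack([d1,-d2],1);x=np.linalg.lstsq(A,c2-c1,rcond=None)[0]
    u,v=c1+x[0]*d1,c2+x[1]*d2;return (u+v)/2,np.linalg.norm(u-v)
print('bot right',tri((128,250),(160,348)),'top right',tri((20,250),(75,375)),'topleft',tri((62,88),(8,228)))
```

```text
bot right (array([ 0.6759, -0.3652,  0.1137]), np.float64(0.01773260641577231)) top right (array([ 0.6748, -0.3717,  0.3819]), np.float64(0.00560116457999266)) topleft (array([ 0.8108, -0.0293,  0.3742]), np.float64(0.0032667506348629345))
```

```bash
python3 -m inch '-8 0 -45 0; -15 0 -90 0; -25 0 -130 0; -25 0 -160 0; -25 0 -160 0; -25 0 -160 0; -25 0 -160 0'
python3 - <<'E'
from h import *
np.set_printoptions(precision=4,suppress=True)
Z=dict(cartridge_mid=.036,cartridge_wing=.055,cartridge_lug=.015,filter_station=0,station_rib=.03,socket_mouth=.06)
s=snap('wrist','w1')
cv2.imwrite('pics/w1c.png',cv2.resize(cv2.imread('pics/w1.png')[80:330,150:400],(600,600),interpolation=cv2.INTER_CUBIC))
for n in Z:
        for d in r.tip_of('wrist',n)[:2]:
            print(n,round(d['p'],2),np.array(d['centre']),atz(s,d['centre'],Z[n]))
E
```

```text
clock: 2.8
tool_pos: [0.6004, -0.1581, 0.2468]
eef_rot: [-0.707, -0.001, 0.001, 0.708]
contact_force: [-0.1, 0.4, 0.1]
opening: 0.995
cartridge_mid 0.22 [190.4 242.8] [ 0.5955 -0.1888  0.036 ]
cartridge_wing 0.84 [113.8 184.6] [ 0.5335 -0.0963  0.055 ]
cartridge_lug 0.61 [115.2 205.5] [ 0.5504 -0.1003  0.015 ]
filter_station 0.87 [190.8 241.3] [ 0.5928 -0.201   0.    ]
station_rib 0.91 [191.7 205. ] [ 0.5479 -0.1925  0.03  ]
socket_mouth 0.83 [208. 247.] [ 0.6007 -0.2028  0.06  ]
```

View pics/w1.png

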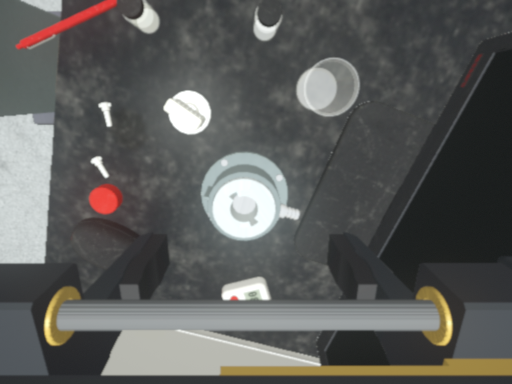

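View pics/w1c.png

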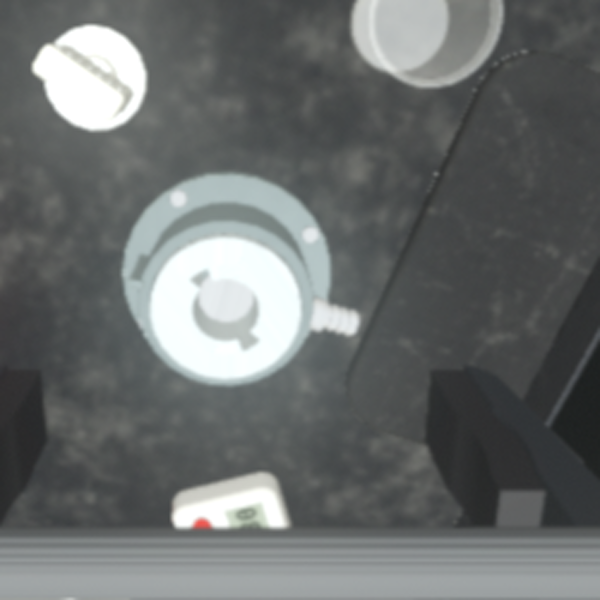

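Run:
```python
from h import *
np.set_printoptions(precision=4,suppress=True)
s=r.snapshot('wrist')
def P(c,rw,z): return atz(s,(80+rw/2.4,150+c/2.4),z)
a,b=P(253,345,.06),P(198,274,.06); print('slots',(a+b)/2,ang(a-b),np.linalg.norm(a-b))
print('barreltop',P(226.5,310.5,.06), 'bore',P(226,308,.06))
for i,e in enumerate([(356,322)]): print('barb',P(*e,.04))
print('rib',P(140,268,.03))
# local zooms
f=cv2.imread('pics/w1.png')
g=cv2.resize(f[180:240,215:275],(480,480),interpolation=cv2.INTER_CUBIC)
g2=cv2.resize(f[85:140,160:215],(480,480),interpolation=cv2.INTER_CUBIC)
g2=np.clip((g2.astype(float)-120)*1.9,0,255).astype(np.uint8)
im=np.hstack([g,g2]);cv2.imwrite('pics/w1z.png',cv2.resize(im,(800,400)))
```

```text
slots [ 0.597  -0.2058  0.06  ] -54.31839600562364 0.04581715855413477
barreltop [ 0.5973 -0.2061  0.06  ] bore [ 0.597  -0.2048  0.06  ]
barb [ 0.6646 -0.2204  0.04  ]
rib [ 0.5517 -0.194   0.03  ]
```

View pics/w1z.png

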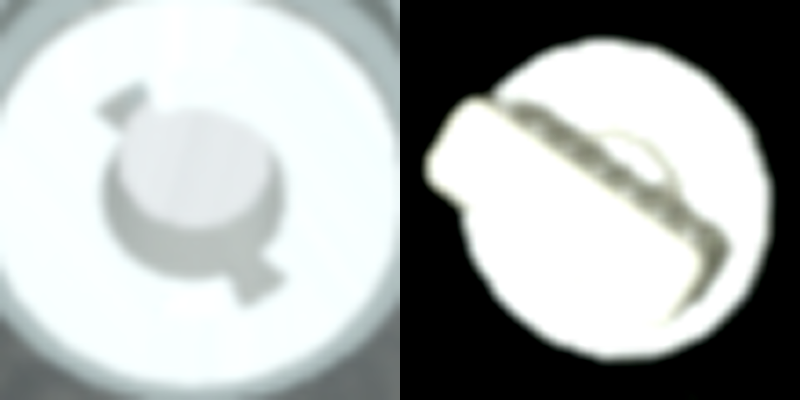

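Run:
```python
from h import *
np.set_printoptions(precision=4,suppress=True)
s=r.snapshot('wrist')
k=400/60
S=lambda c,w:atz(s,(180+w/k,215+c/k),.06)
a,b=S(263,291),S(121,97);print('slots',(a+b)/2,ang(a-b),'bore',S(192.5,192.5))
k2=400/55
W=lambda c,w:atz(s,(85+w/k2,160+(c-400)/k2),.072)
a,b,c=W(482,98),W(708,258),W(430,167)
print('wing',ang(b-a),np.linalg.norm(b-a),np.linalg.norm(a-c),a,b, 'centre',(c+b)/2)
st=r.get_state();print(st['tool_pos'],st['q'])
print('flange c',atz(s,(85+(200)/k2,160+(617-400)/k2),.034))
```

```text
slots [ 0.5967 -0.2062  0.06  ] -55.87983103109184 bore [ 0.5966 -0.2056  0.06  ]
wing -35.552318801205914 0.03707042774585332 0.012160680861011752 [ 0.5244 -0.082   0.072 ] [ 0.5546 -0.1036  0.072 ] centre [ 0.5355 -0.0974  0.072 ]
[ 0.6001 -0.1597  0.2468] [ 0.3038  0.6845 -0.212   1.5777  0.171   0.8975  0.0318]
flange c [ 0.5351 -0.0978  0.034 ]
```

```bash
python3 -m inch '-15 0 10 -8; -30 0 20 -16; -45 0 40 -24; -60 0 55 -32; -66 0 62 -40; -66 0 62 -48; -66 0 62 -55; -66 0 62 -55; -66 0 62 -55; -66 0 62 -55'
python3 - <<'E'
from h import *
from scipy.spatial.transform import Rotation as Ro
np.set_printoptions(precision=4,suppress=True)
st=r.get_state();R=Ro.from_quat(st['eef_rot']).as_matrix();print(st['tool_pos'],st['q'],R,ang(R[:,0]))
s=snap('wrist','w2')
for n,z in dict(cartridge_mid=.036,cartridge_wing=.055,cartridge_lug=.015).items():
        for d in r.tip_of('wrist',n)[:2]:
            print(n,round(d['p'],2),np.array(d['centre']),atz(s,d['centre'],z))
f=cv2.imread('pics/w2.png')[150:290,180:320]
f=np.clip((f.astype(float)-100)*1.65,0,255).astype(np.uint8)
cv2.imwrite('pics/w2c.png',cv2.resize(f,(560,560),interpolation=cv2.INTER_CUBIC))
E
```

```text
clock: 4.25
tool_pos: [0.5341, -0.0981, 0.2468]
eef_rot: [0.628, 0.326, -0.326, -0.628]
contact_force: [-0.3, 0.5, -0.8]
opening: 0.999
[ 0.5341 -0.0981  0.2468] [ 0.396   0.613  -0.4917  1.8051  0.3814  0.8185  0.6733] [[ 0.5754  0.0001 -0.8179]
 [ 0.8179 -0.0002  0.5754]
 [-0.0001 -1.     -0.0002]] 54.87080884874698
cartridge_mid 0.87 [163.7 247.4] [ 0.5333 -0.0969  0.036 ]
cartridge_wing 0.86 [168.9 245.4] [ 0.5334 -0.0997  0.055 ]
cartridge_lug 0.61 [170.4 247. ] [ 0.5441 -0.1051  0.015 ]
```

View pics/w2.png

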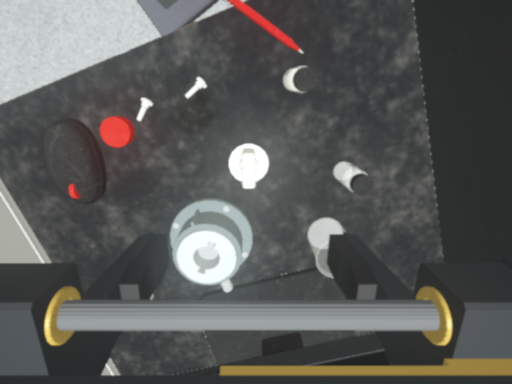

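View pics/w2c.png

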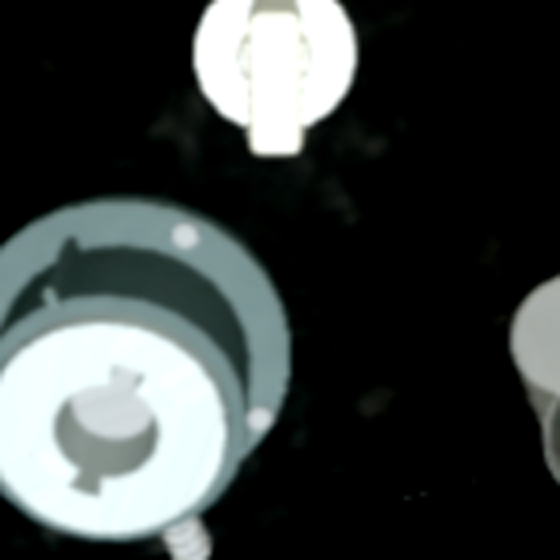

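```bash
python3 -m inch '0 40 0 0; 0 80 0 0; 0 120 0 0; 0 160 0 0; 0 185 0 0; 0 200 0 0; 0 200 0 0; 0 200 0 0; 0 200 0 0' && python3 -m inch '0 0 0 0; 0 0 0 0;0 0 0 0;0 0 0 0;0 0 0 0;0 0 0 0;0 0 0 0;0 0 0 0;0 0 0 0;0 0 0 0' -1 20
python3 - <<'E'
from h import *
snap('wrist','w3');snap('side','s3');snap('scene','c3')
a=cv2.imread('pics/s3.png')[140:240,170:290];b=cv2.imread('pics/c3.png')[170:270,180:300]
cv2.imwrite('pics/sc3.png',cv2.resize(np.hstack([a,b]),(800,333),interpolation=cv2.INTER_CUBIC))
E
```

```text
clock: 5.35
tool_pos: [0.5349, -0.098, 0.0478]
eef_rot: [0.628, 0.327, -0.326, -0.627]
contact_force: [-0.3, 0.0, 0.1]
opening: 0.996
clock: 6.35
tool_pos: [0.534, -0.0979, 0.0467]
eef_rot: [-0.627, -0.327, 0.327, 0.627]
contact_force: [-0.5, 0.3, -0.6]
opening: 0.155
```

View pics/sc3.png

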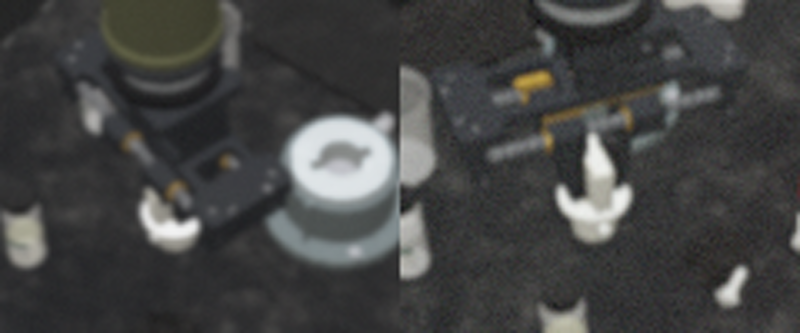

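View pics/w3.png

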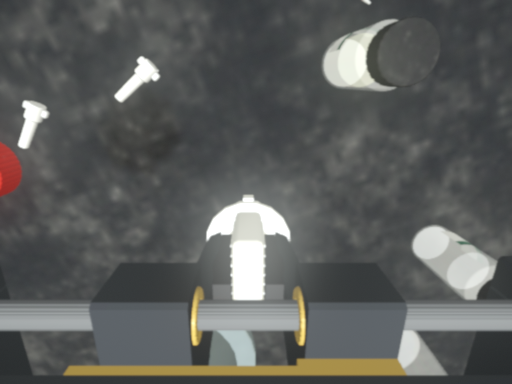

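Run:
```python
from h import *
from scipy.spatial.transform import Rotation as Ro
np.set_printoptions(precision=4,suppress=True)
st=r.get_state();R=Ro.from_quat(st['eef_rot']).as_matrix()
s=snap('wrist','w4')
f=cv2.imread('pics/w4.png')[180:250,200:300];cv2.imwrite('pics/w4c.png',cv2.resize(f,(800,560),interpolation=cv2.INTER_CUBIC))
for rc,z in [((203,248),.034),((235,207),.034),((235,290),.034),((195,248),.018)]:
    print(R.T@(atz(s,rc,z)-st['tool_pos'])*1e3)
```

```text
[ 1.1047 12.6705 24.6906]
[-21.8471  12.668    5.6301]
[24.5929 12.671   5.5806]
[ 1.1197 28.6705 23.7934]
```

View pics/w4c.png

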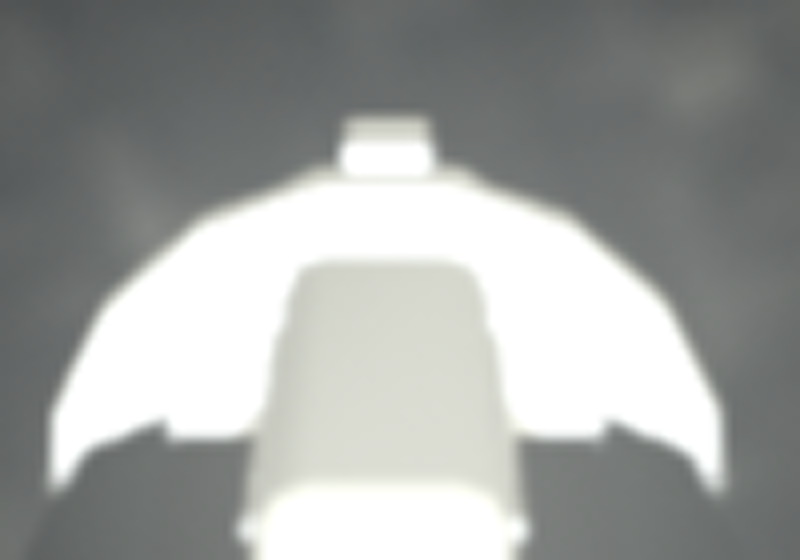

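```bash
python3 -m inch '0 -15 0 0; 0 -40 0 0; 0 -65 0 0; 0 -80 0 0; 0 -80 0 0; 0 -80 0 0'
python3 - <<'E'
from h import *
from scipy.spatial.transform import Rotation as Ro
np.set_printoptions(precision=4,suppress=True)
# w2 pose: camera rigid to tool; current snap gives camera-in-tool
st=r.get_state();R=Ro.from_quat(st['eef_rot']).as_matrix();print(st['tool_pos'],st['contact_force'],st['moment'],st['opening'])
s=snap('wrist','w5')
Rc=s['R']@R; tc=s['R']@st['tool_pos']+s['t']   # tool->cam
R2=Ro.from_quat([0.628,0.326,-0.326,-0.628]).as_matrix();p2=np.array([0.5341,-0.0981,0.2468])
s2=dict(intrinsics=s['intrinsics'],R=Rc@R2.T,t=tc-Rc@R2.T@p2)
P=lambda c,w,z:atz(s2,(150+w/4,180+c/4),z)
a,b=P(88,485,.06),P(128,371,.06)
print('slots w2',(a+b)/2,ang(a-b),np.linalg.norm(a-b)); print('bore',P(107,425,.06),'disc',P(111,430,.06))
print('flange',P(276,53,.034))
snap('side','s5');snap('scene','c5')
a=cv2.imread('pics/s5.png')[140:240,170:290];b=cv2.imread('pics/c5.png')[140:240,180:300]
cv2.imwrite('pics/sc5.png',cv2.resize(np.hstack([a,b]),(800,333),interpolation=cv2.INTER_CUBIC))
E
```

```text
clock: 7.15
tool_pos: [0.5338, -0.0981, 0.1264]
eef_rot: [0.627, 0.326, -0.327, -0.627]
contact_force: [-0.0, 0.1, -2.0]
opening: 0.16
[ 0.5338 -0.0981  0.1264] [-0.0497  0.1047 -2.03  ] [ 0.061  -0.0517 -0.0456] 0.15975653242886126
slots w2 [ 0.5967 -0.203   0.06  ] -54.58185904288869 0.04250106381951651
bore [ 0.5955 -0.2024  0.06  ] disc [ 0.5976 -0.2024  0.06  ]
flange [ 0.5343 -0.0953  0.034 ]
```

View pics/sc5.png

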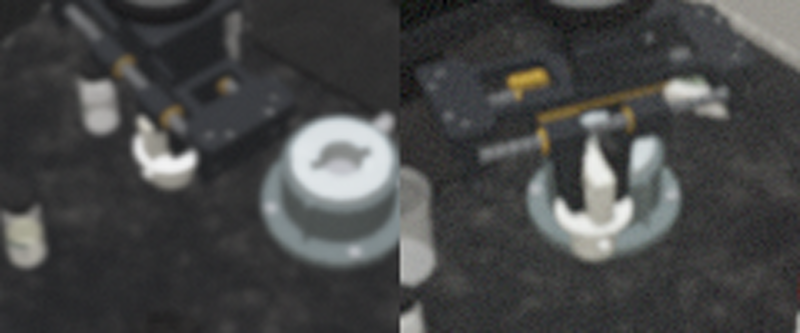

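View pics/w5.png

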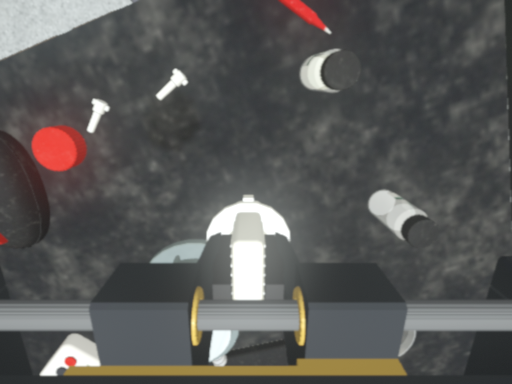

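```bash
python3 -m inch '-12 0 -25 3; -25 0 -50 6; -40 0 -80 10; -50 0 -105 13; -53 0 -112 15; -53 0 -112 15; -53 0 -112 15; -53 0 -112 15'
python3 - <<'E'
from h import *
from scipy.spatial.transform import Rotation as Ro
np.set_printoptions(precision=4,suppress=True)
st=r.get_state();R=Ro.from_quat(st['eef_rot']).as_matrix();print(st['tool_pos'],ang(R[:,0]),st['contact_force'],st['moment'])
s=snap('wrist','w6');snap('side','s6');snap('scene','c6')
S=np.array([.594,-.205,.06])
for c in ['side','scene']:
    q=r.snapshot(c); print(c,'expected mouth',proj(q,S),'expected cart axis foot..',proj(q,st['tool_pos']+R[:,2]*.0017+[0,0,-.0467]))
a=cv2.imread('pics/s6.png')[140:240,220:340];b=cv2.imread('pics/c6.png')[130:230,180:300]
cv2.imwrite('pics/sc6.png',cv2.resize(np.hstack([a,b]),(800,333),interpolation=cv2.INTER_CUBIC))
E
```

```text
clock: 8.1
tool_pos: [0.5947, -0.2034, 0.1265]
eef_rot: [-0.663, -0.243, 0.243, 0.665]
contact_force: [0.4, 0.3, -0.5]
opening: 0.158
[ 0.5947 -0.2034  0.1265] 40.18450833685171 [ 0.4424  0.3237 -0.4974] [ 0.1024 -0.0799 -0.0507]
side expected mouth (np.float64(187.38421500387003), np.float64(271.99445479429846)) expected cart axis foot.. (np.float64(182.21506605464813), np.float64(271.1610380550394))
scene expected mouth (np.float64(182.76735391471595), np.float64(241.09094241243602)) expected cart axis foot.. (np.float64(177.1651424409223), np.float64(240.52257178188626))
```

View pics/sc6.png

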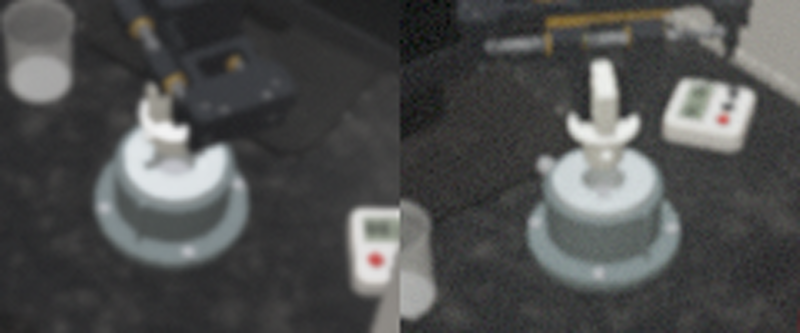

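View pics/w6.png

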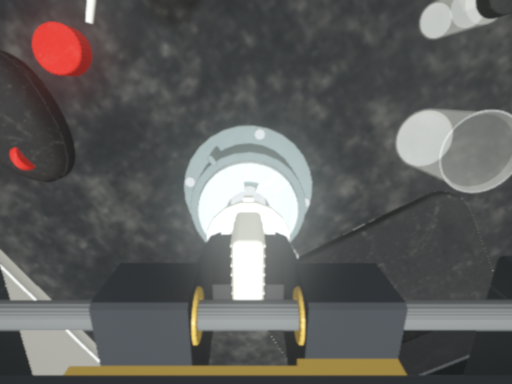

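```bash
python3 -m inch '0 0 0 0;0 0 0 0;0 0 0 0'
python3 - <<'E'
from h import *
from scipy.spatial.transform import Rotation as Ro
np.set_printoptions(precision=4,suppress=True)
for i in range(4):
    s=r.snapshot('wrist');st=r.get_state();R=Ro.from_quat(st['eef_rot']).as_matrix();print(st['tool_pos'],ang(R[:,0]),st['contact_force'],st['moment'])
s=snap('wrist','w7')
f=cv2.imread('pics/w7.png')[150:250,180:320];f=np.clip((f.astype(float)-130)*2.1,0,255).astype(np.uint8)
cv2.imwrite('pics/w7c.png',cv2.resize(f,(784,560),interpolation=cv2.INTER_CUBIC))
E
```

```text
clock: 8.65
tool_pos: [0.5954, -0.2056, 0.1267]
eef_rot: [0.664, 0.242, -0.242, -0.664]
contact_force: [0.7, -0.4, -1.7]
opening: 0.158
[ 0.5954 -0.2057  0.1267] 39.99782308381245 [-0.2853  0.4478 -0.6907] [ 0.0449 -0.0717  0.0069]
[ 0.5954 -0.2056  0.1268] 39.99838229320968 [-0.3748  0.9102 -0.5947] [-0.015  -0.0306 -0.0108]
[ 0.5954 -0.2057  0.1267] 39.99836997086982 [-0.1266 -0.7109 -1.7856] [ 0.0057 -0.036   0.0149]
[ 0.5954 -0.2056  0.1267] 39.9984487428994 [-0.235   0.3159 -1.3345] [0.019  0.0084 0.0605]
```

View pics/w7c.png

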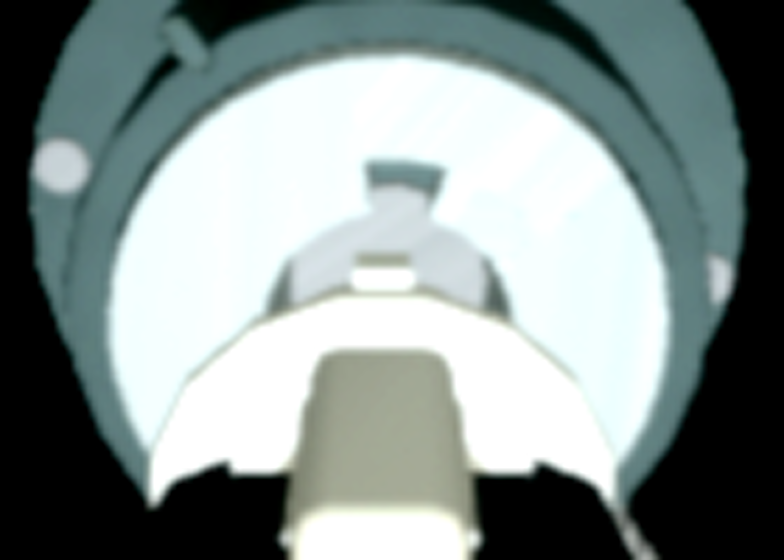

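Run:
```python
from h import *
from scipy.spatial.transform import Rotation as Ro
np.set_printoptions(precision=2,suppress=True)
s=r.snapshot('wrist');st=r.get_state();R=Ro.from_quat(st['eef_rot']).as_matrix()
T=lambda c,w,z:R.T@(atz(s,(150+w/5.6,180+c/5.6),z)-st['tool_pos'])*1e3
print('bore L,R',T(268,310,.06),T(512,318,.06)); print('disc L,R,top',T(108,320,.06),T(668,320,.06),T(388,55,.06))
a,b=T(364,160,.06),T(444,170,.06);print('slot end',a,b,(a+b)/2)
print('slot inner',T(371,207,.06),T(433,213,.06))
f=.0801
print('flange L,R,top',T(150,480,f+.034),T(617,480,f+.034),T(384,295,f+.034)); print('lug out',T(355,264,f+.018),T(412,264,f+.018))
# circle fit of disc
```

```text
bore L,R [-13.56  66.72   3.09] [18.51 66.73  1.94]
disc L,R,top [-34.64  66.72   1.71] [39.05 66.73  1.63] [ 2.17 66.72 37.13]
slot end [-0.88 66.72 23.52] [ 9.34 66.73 22.18] [ 4.23 66.72 22.85]
slot inner [-0.   66.72 17.24] [ 7.98 66.73 16.43]
flange L,R,top [-21.87  12.62   5.52] [24.81 12.63  5.47] [ 1.52 12.62 25.2 ]
lug out [-1.51 28.62 22.78] [ 4.53 28.62 22.77]
```

```bash
python3 -m inch '0 4 -1 3; 0 10 -1 5.5; 0 15 -1 5.5; 0 18 -1 5.5; 0 18 -1 5.5; 0 18 -1 5.5' && python3 -m inch '0 1 0 0; 0 2 0 0; 0 3 0 0; 0 4 0 0; 0 4 0 0;0 4 0 0'
```

```text
clock: 9.55
tool_pos: [0.5961, -0.2064, 0.1088]
eef_rot: [-0.675, -0.21, 0.21, 0.675]
contact_force: [0.3, 0.0, -1.1]
opening: 0.157
clock: 10.15
tool_pos: [0.596, -0.2064, 0.1047]
eef_rot: [-0.675, -0.21, 0.21, 0.675]
contact_force: [-0.7, -0.1, -1.1]
opening: 0.154
```

```bash
python3 -m inch '0 1 0 0; 0 2 0 0; 0 3 0 0; 0 4 0 0; 0 4 0 0;0 4 0 0' && python3 -m inch '0 1 0 0; 0 2 0 0; 0 3 0 0; 0 4 0 0; 0 4 0 0;0 4 0 0'
```

```text
clock: 10.75
tool_pos: [0.596, -0.2064, 0.1007]
eef_rot: [-0.675, -0.21, 0.21, 0.675]
contact_force: [0.2, 0.1, -0.7]
opening: 0.158
clock: 11.35
tool_pos: [0.596, -0.2064, 0.0967]
eef_rot: [-0.675, -0.21, 0.21, 0.675]
contact_force: [0.7, 0.4, -1.1]
opening: 0.155
```

Spigot in the bore without contact (foot about 50 mm). Now feeling for the collar top at 48 mm.

```bash
python3 -m inch '0 1 0 0; 0 2 0 0; 0 2 0 0; 0 3 0 0; 0 3 0 0;0 3 0 0'
python3 - <<'E'
from h import *
for i in range(3):
    r.snapshot('wrist');st=r.get_state();print(st['contact_force'].round(2),st['moment'].round(3),st['tool_pos'].round(4))
s=snap('wrist','w8')
f=cv2.imread('pics/w8.png')[150:250,180:320];f=np.clip((f.astype(float)-100)*1.65,0,255).astype(np.uint8)
cv2.imwrite('pics/w8c.png',cv2.resize(f,(784,560),interpolation=cv2.INTER_CUBIC))
E
```

```text
clock: 11.95
tool_pos: [0.596, -0.2064, 0.0937]
eef_rot: [-0.675, -0.21, 0.21, 0.675]
contact_force: [-0.9, -0.6, -0.8]
opening: 0.161
[ 0.61 -0.07 -1.83] [ 0.049 -0.039 -0.042] [ 0.596  -0.2064  0.0937]
[ 0.45  0.47 -1.05] [ 0.071 -0.013 -0.039] [ 0.596  -0.2064  0.0937]
[ 0.15  0.19 -0.79] [-0.016 -0.009 -0.022] [ 0.596  -0.2064  0.0938]
```

View pics/w8c.png

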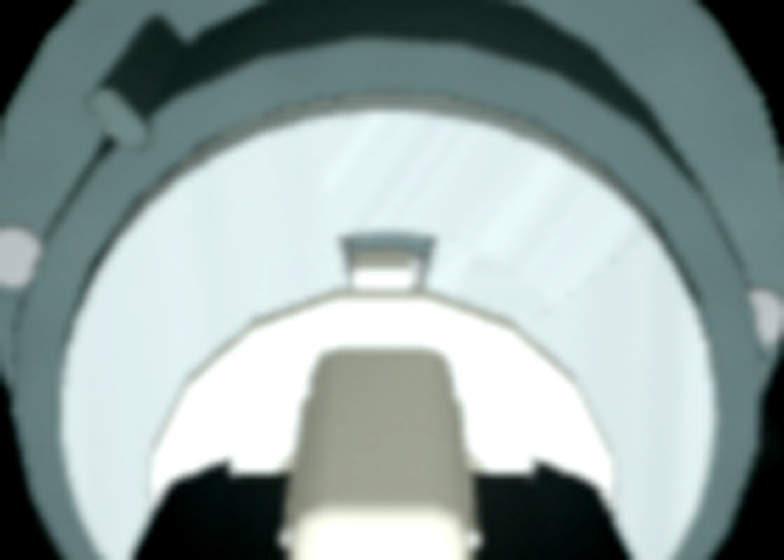

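The lug (crop 385,270) sits in the slot and there's no contact force. Going down to the seat.

```bash
python3 -m inch '0 1 0 0; 0 2 0 0; 0 3 0 0; 0 4 0 0; 0 4 0 0;0 4 0 0' && python3 -m inch '0 1 0 0; 0 2 0 0; 0 3 0 0; 0 4 0 0; 0 4 0 0;0 4 0 0'
python3 - <<'E'
from h import *
for i in range(3):
    r.snapshot('wrist');st=r.get_state();print(st['contact_force'].round(2),st['moment'].round(3),st['tool_pos'].round(4))
E
```

```text
clock: 12.75
tool_pos: [0.596, -0.2064, 0.0897]
eef_rot: [-0.675, -0.21, 0.21, 0.675]
contact_force: [-0.5, -0.2, -0.2]
opening: 0.155
clock: 13.35
tool_pos: [0.5961, -0.2064, 0.0859]
eef_rot: [0.675, 0.21, -0.21, -0.675]
contact_force: [0.0, 0.4, 0.8]
opening: 0.157
[-0.25 -0.61  1.01] [ 0.024  0.019 -0.024] [ 0.5961 -0.2064  0.0859]
[-0.32 -0.16 -0.04] [ 0.04   0.104 -0.009] [ 0.5961 -0.2064  0.0859]
[-0.09  0.31  0.55] [ 0.052  0.033 -0.001] [ 0.5961 -0.2064  0.0858]
```

```bash
python3 -m inch '0 0 0 0; 0 0 0 0; 0 1 0 0; 0 2 0 0; 0 3 0 0; 0 4 0 0; 0 4 0 0;0 4 0 0' -1 40 && python3 -m inch '0 1 0 0; 0 2 0 0; 0 3 0 0; 0 3 0 0;0 3 0 0'
python3 - <<'E'
from h import *
for i in range(4):
    s=r.snapshot('wrist');st=r.get_state();print(st['contact_force'].round(2),st['moment'].round(3),st['tool_pos'].round(4))
E
```

```text
clock: 14.3
tool_pos: [0.5962, -0.2064, 0.0821]
eef_rot: [0.675, 0.21, -0.21, -0.675]
contact_force: [-0.3, 0.6, 6.7]
opening: 0.151
clock: 14.8
tool_pos: [0.5962, -0.2064, 0.0795]
eef_rot: [0.675, 0.21, -0.21, -0.675]
contact_force: [-2.4, 0.2, 8.2]
opening: 0.156
[-2.22  0.36  8.65] [0.15  0.503 0.004] [ 0.5962 -0.2064  0.0795]
[-2.41  0.18  8.97] [ 0.106  0.496 -0.042] [ 0.5962 -0.2064  0.0795]
[-2.05 -0.03  8.54] [ 0.099  0.478 -0.037] [ 0.5962 -0.2064  0.0795]
[-1.76  0.01  8.4 ] [0.071 0.455 0.04 ] [ 0.5962 -0.2064  0.0795]
```

```bash
python3 -m inch '-0.4 0 0.3 0; -0.4 0 0.3 0; -0.4 0.3 0.3 3; -0.4 0.3 0.3 6; -0.4 0.3 0.3 9; -0.4 0.3 0.3 12; -0.4 0.3 0.3 12;-0.4 0.3 0.3 12'
python3 - <<'E'
from h import *
from scipy.spatial.transform import Rotation as Ro
for i in range(2):
    s=r.snapshot('wrist');st=r.get_state();R=Ro.from_quat(st['eef_rot']).as_matrix();print(st['contact_force'].round(2),st['moment'].round(3),st['tool_pos'].round(4),ang(R[:,0]))
s=snap('wrist','w9')
f=cv2.imread('pics/w9.png')[150:250,180:320];f=np.clip((f.astype(float)-100)*1.65,0,255).astype(np.uint8)
cv2.imwrite('pics/w9c.png',cv2.resize(f,(784,560),interpolation=cv2.INTER_CUBIC))
E
```

```text
clock: 15.8
tool_pos: [0.5965, -0.2068, 0.0795]
eef_rot: [0.694, 0.139, -0.137, -0.693]
contact_force: [-0.2, -0.1, 8.2]
opening: 0.153
[-1.15  0.23  7.94] [-0.028  0.253 -0.051] [ 0.5965 -0.2068  0.0795] 22.49137025894739
[-0.33  0.21  8.99] [-0.026  0.252 -0.059] [ 0.5965 -0.2068  0.0795] 22.490440764525967
```

View pics/w9c.png

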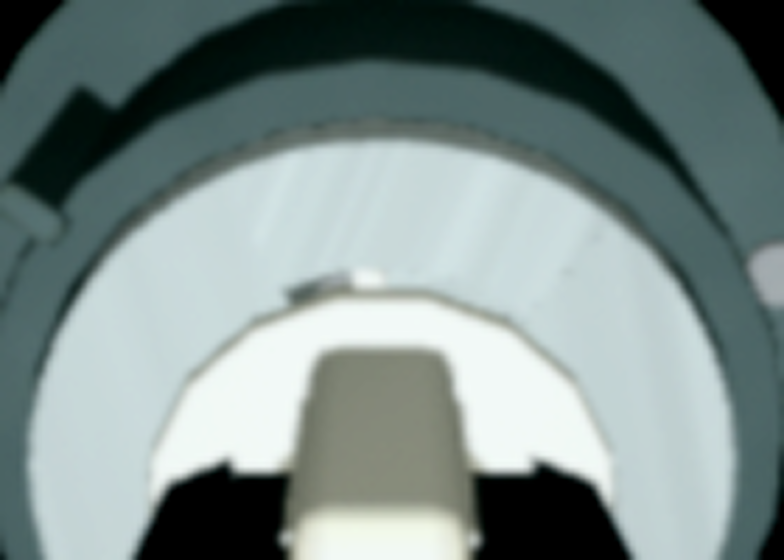

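```bash
python3 -m inch '0 0.2 0 4; 0 0.2 0 8; 0 0.2 0 12; 0 0.2 0 16; 0 0.2 0 20; 0 0.2 0 20; 0 0.2 0 20'
python3 - <<'E'
from h import *
from scipy.spatial.transform import Rotation as Ro
for i in range(3):
    s=r.snapshot('wrist');st=r.get_state();R=Ro.from_quat(st['eef_rot']).as_matrix();print(st['contact_force'].round(2),st['moment'].round(3),st['tool_pos'].round(4),ang(R[:,0]))
E
```

```text
clock: 16.65
tool_pos: [0.5965, -0.207, 0.0794]
eef_rot: [0.707, 0.016, -0.015, -0.706]
contact_force: [-0.3, -0.2, 9.3]
opening: 0.154
[-1.74 -0.04  8.11] [-0.067  0.198  0.047] [ 0.5965 -0.207   0.0793] 2.483051446111709
[-1.3   0.77  8.08] [-0.023  0.333 -0.069] [ 0.5965 -0.207   0.0793] 2.481433736604883
[0.01 0.37 9.21] [-0.04   0.308 -0.026] [ 0.5965 -0.207   0.0793] 2.4869311561097045
```

```bash
python3 -m inch '0 0 0 1; 0 0 0 2; 0 0 0 3; 0 0 0 3; 0 0 0 3'
python3 - <<'E'
from h import *
from scipy.spatial.transform import Rotation as Ro
for i in range(3):
    s=r.snapshot('wrist');st=r.get_state();R=Ro.from_quat(st['eef_rot']).as_matrix();print(st['contact_force'].round(2),st['moment'].round(3),st['tool_pos'].round(4),ang(R[:,0]))
E
python3 -m inch '0 0 0 1; 0 0 0 2; 0 0 0 2; 0 0 0 2'
python3 - <<'E'
from h import *
from scipy.spatial.transform import Rotation as Ro
for i in range(3):
    s=r.snapshot('wrist');st=r.get_state();R=Ro.from_quat(st['eef_rot']).as_matrix();print(st['contact_force'].round(2),st['moment'].round(3),st['tool_pos'].round(4),ang(R[:,0]))
E
```

```text
clock: 17.3
tool_pos: [0.5964, -0.2069, 0.0793]
eef_rot: [0.707, -0.002, 0.004, -0.707]
contact_force: [-0.3, 0.0, 9.6]
opening: 0.157
[-0.03  0.07  8.41] [-0.017  0.326  0.038] [ 0.5964 -0.2069  0.0793] -0.5030409449768705
[-0.18 -0.53  9.5 ] [-0.039  0.306  0.079] [ 0.5964 -0.2069  0.0793] -0.4974266478692207
[-0.52 -1.07  8.63] [-0.003  0.321  0.047] [ 0.5964 -0.2069  0.0793] -0.4991859827806033
clock: 17.85
tool_pos: [0.5964, -0.2068, 0.0793]
eef_rot: [0.707, -0.015, 0.016, -0.707]
contact_force: [-0.5, -0.8, 8.1]
opening: 0.157
[-1.45  0.27  9.33] [0.017 0.359 0.044] [ 0.5964 -0.2068  0.0793] -2.492718684107345
[-1.42 -0.26  8.84] [-0.034  0.324  0.05 ] [ 0.5964 -0.2068  0.0793] -2.4946113922624704
[-1.2  -0.34  8.97] [ 0.049  0.317 -0.009] [ 0.5963 -0.2068  0.0793] -2.4987625291300484
```

```bash
cat > st.py <<'E'
from h import *
from scipy.spatial.transform import Rotation as Ro
L=[]
for i in range(4):
    s=r.snapshot('wrist');st=r.get_state();L.append(np.r_[st['contact_force'],st['moment']])
R=Ro.from_quat(st['eef_rot']).as_matrix();print(np.mean(L,0).round(3),st['tool_pos'].round(4),round(ang(R[:,0]),2))
E
python3 -m inch '0 0 0 0.5; 0 0 0 1; 0 0 0 1'; python3 st.py;python3 -m inch '0 0 0 0.5; 0 0 0 1; 0 0 0 1'; python3 st.py
```

```text
clock: 18.3
tool_pos: [0.5963, -0.2068, 0.0793]
eef_rot: [0.707, -0.021, 0.022, -0.706]
contact_force: [-1.0, -0.7, 7.9]
opening: 0.154
[-1.019e+00 -1.970e-01  8.593e+00 -3.000e-03  3.550e-01  4.700e-02] [ 0.5963 -0.2068  0.0793] -3.49
clock: 18.8
tool_pos: [0.5962, -0.2068, 0.0793]
eef_rot: [0.707, -0.027, 0.028, -0.706]
contact_force: [-2.9, 0.5, 8.6]
opening: 0.154
[-1.210e+00 -2.420e-01  9.228e+00 -1.000e-03  3.280e-01  9.300e-02] [ 0.5962 -0.2068  0.0793] -4.49
```

```bash
python3 -m inch '0 0 0 0.5; 0 0 0 1; 0 0 0 1'; python3 st.py;python3 -m inch '0 0 0 0.5; 0 0 0 1; 0 0 0 1'; python3 st.py
```

```text
clock: 19.3
tool_pos: [0.596, -0.2067, 0.0793]
eef_rot: [0.707, -0.033, 0.034, -0.706]
contact_force: [-1.6, -0.2, 8.6]
opening: 0.152
[-2.404  0.339  9.191  0.062  0.402  0.116] [ 0.596  -0.2067  0.0793] -5.48
clock: 19.8
tool_pos: [0.5957, -0.2067, 0.0792]
eef_rot: [0.706, -0.04, 0.04, -0.706]
contact_force: [-1.9, -0.1, 9.9]
opening: 0.153
[-2.316  0.255  9.448  0.043  0.513  0.134] [ 0.5957 -0.2067  0.0792] -6.48
```

Run:
```python
from h import *
s=snap('wrist','w10');snap('side','s10')
f=cv2.imread('pics/w10.png')[150:300,160:340]
cv2.imwrite('pics/w10c.png',cv2.resize(f,(720,600),interpolation=cv2.INTER_CUBIC))
f=cv2.imread('pics/s10.png')[130:250,210:340]
cv2.imwrite('pics/s10c.png',cv2.resize(f,(650,600),interpolation=cv2.INTER_CUBIC))
```

```text
(no output)
```

View pics/w10c.png

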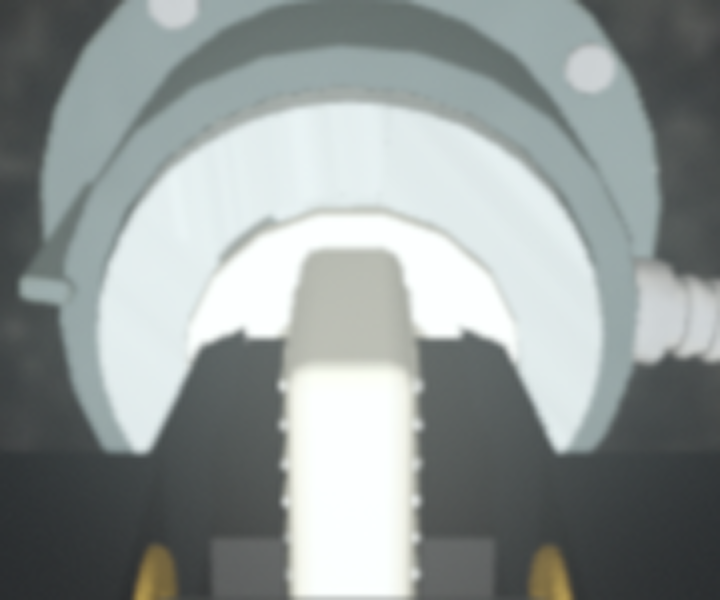

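View pics/s10c.png

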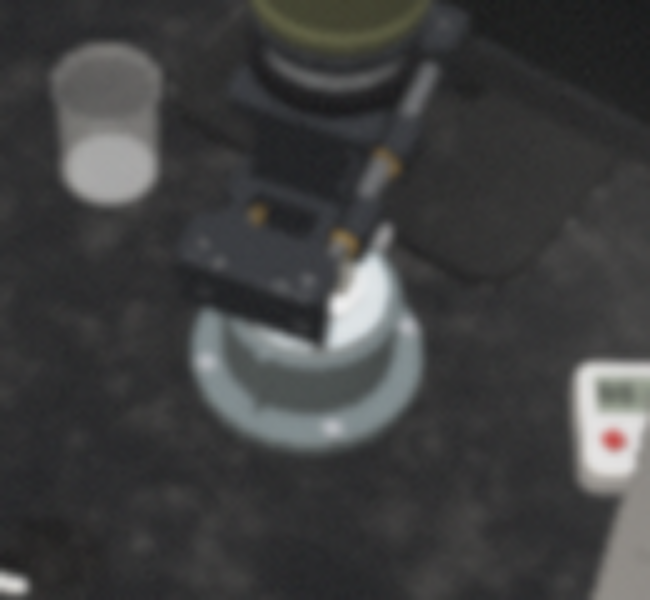

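```bash
python3 -m inch '0 0 0 0.5; 0 0 0 1; 0 0 0 1.5; 0 0 0 1.5'; python3 st.py
```

```text
clock: 20.5
tool_pos: [0.5955, -0.2066, 0.0792]
eef_rot: [0.706, -0.049, 0.049, -0.705]
contact_force: [-2.7, 0.1, 10.8]
opening: 0.158
[-3.003  0.577 10.467  0.129  0.642  0.277] [ 0.5955 -0.2066  0.0792] -7.95
```

```bash
python3 -m inch '0 -1 0 0; 0 -2 0 0; 0 -3 0 0; 0 -4 0 0; 0 -4 0 0; 0 -4 0 0'; python3 st.py
```

```text
clock: 21.3
tool_pos: [0.5954, -0.2065, 0.082]
eef_rot: [0.705, -0.049, 0.049, -0.705]
contact_force: [0.2, -0.1, -1.5]
opening: 0.154
[ 0.489 -1.269 -2.983 -0.265 -0.088  0.267] [ 0.5954 -0.2065  0.082 ] -8.0
```

```bash
python3 -m inch '0 0 0 0; 0 0 0 0; 0 0 0 0;0 0 0 0;0 0 0 0;0 0 0 0;0 0 0 0' 0.6; python3 st.py; python3 -m inch '0 -10 0 0; 0 -30 0 0; 0 -55 0 0; 0 -90 0 0; 0 -130 0 0; 0 -160 0 0; 0 -160 20 0; 0 -160 20 0; 0 -160 20 0'
python3 - <<'E'
from h import *
np.set_printoptions(precision=4,suppress=True)
s=snap('wrist','w11')
for n,z in dict(cartridge_mid=.073,cartridge_wing=.092,socket_mouth=.06,filter_station=0,station_rib=.03).items():
    for d in r.tip_of('wrist',n)[:1]: print(n,d['p'],d['centre'],atz(s,d['centre'],z))
snap('side','s11');snap('scene','c11')
f=cv2.imread('pics/w11.png')[130:300,160:340]
cv2.imwrite('pics/w11c.png',cv2.resize(f,(635,600),interpolation=cv2.INTER_CUBIC))
a=cv2.imread('pics/s11.png')[140:240,210:330];b=cv2.imread('pics/c11.png')[130:230,180:300]
cv2.imwrite('pics/sc11.png',cv2.resize(np.hstack([a,b]),(800,333),interpolation=cv2.INTER_CUBIC))
E
```

```text
clock: 22.2
tool_pos: [0.5955, -0.2063, 0.0823]
eef_rot: [-0.705, 0.049, -0.049, 0.705]
contact_force: [-0.0, 1.2, 0.6]
opening: 0.766
[ 0.066  0.265  0.067  0.007  0.008 -0.01 ] [ 0.5955 -0.2064  0.0822] -8.0
clock: 23.3
tool_pos: [0.5979, -0.1864, 0.2423]
eef_rot: [0.705, -0.049, 0.049, -0.705]
contact_force: [-0.7, -0.3, 0.4]
opening: 0.798
cartridge_mid 0.58 [187.9, 245.2] [ 0.5939 -0.2007  0.073 ]
filter_station 0.78 [171.9, 244.9] [ 0.5928 -0.2014  0.    ]
```

View pics/w11c.png

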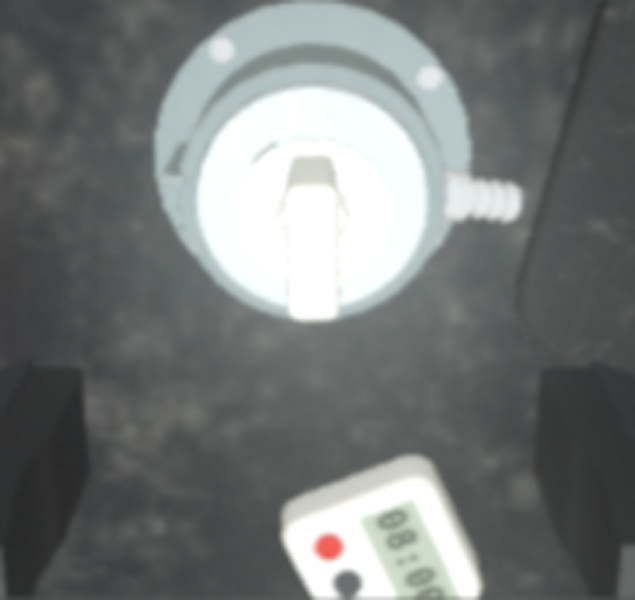

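View pics/sc11.png

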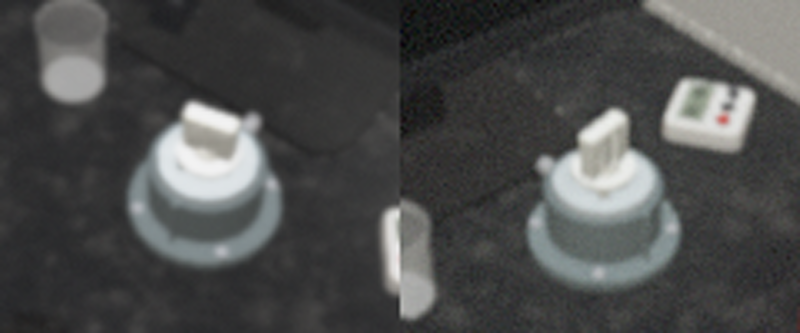

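The cartridge looks upright and centred, with the wing about 83° off the station's x axis. I'll check the height by repeating the close-up view I took while holding it (w4), this time with the jaws open.

```bash
python3 -m inch '0 30 -10 0; 0 60 -20 0; 0 90 -20 0; 0 120 -20 0; 0 145 -20 0; 0 155 -20 0; 0 158.6 -20 0; 0 158.6 -20 0;0 158.6 -20 0;0 158.6 -20 0'; python3 st.py
python3 - <<'E'
from h import *
s=snap('wrist','w12')
for n in ('w4','w12'):
    f=cv2.imread(f'pics/{n}.png')[180:300,200:300];cv2.imwrite(f'pics/{n}z.png',cv2.resize(f,(500,600),interpolation=cv2.INTER_CUBIC))
    g=cv2.cvtColor(cv2.imread(f'pics/{n}.png'),cv2.COLOR_BGR2GRAY)
    print(n,'col248',g[190:250,244:252].mean(1).astype(int).tolist())
    print('row270',g[265:272,222:275].mean(0).astype(int).tolist())
E
```

```text
clock: 24.7
tool_pos: [0.5964, -0.2066, 0.0849]
eef_rot: [0.706, -0.049, 0.05, -0.705]
contact_force: [-0.9, 0.7, 0.4]
opening: 0.799
[ 0.343 -0.464 -0.223  0.024  0.042  0.02 ] [ 0.5958 -0.2065  0.0842] -8.0
w4 col248 [107, 107, 108, 111, 145, 194, 208, 229, 255, 255, 255, 255, 239, 255, 255, 255, 255, 255, 255, 255, 255, 255, 235, 213, 211, 212, 212, 213, 213, 214, 214, 215, 215, 215, 216, 216, 216, 217, 217, 217, 217, 218, 218, 218, 218, 219, 219, 219, 220, 226, 241, 254, 255, 255, 255, 255, 255, 255, 255, 255]
row270 [106, 108, 108, 109, 110, 111, 112, 116, 147, 194, 228, 254, 255, 255, 255, 255, 255, 255, 255, 255, 255, 255, 255, 255, 255, 255, 255, 255, 255, 255, 255, 255, 255, 255, 255, 255, 255, 255, 255, 255, 254, 233, 195, 149, 124, 118, 118, 117, 117, 116, 115, 114, 114]
w12 col248 [217, 217, 217, 217, 217, 217, 215, 214, 214, 214, 210, 195, 185, 205, 229, 237, 238, 238, 238, 238, 235, 219, 187, 168, 166, 166, 166, 167, 167, 168, 168, 168, 169, 169, 169, 169, 170, 170, 170, 170, 170, 171, 171, 171, 171, 171, 171, 171, 172, 178, 192, 208, 223, 233, 237, 237, 237, 238, 238, 238]
row270 [233, 235, 236, 236, 237, 237, 238, 236, 226, 206, 209, 223, 230, 232, 235, 236, 238, 238, 238, 238, 238, 238, 238, 238, 238, 238, 238, 238, 238, 238, 238, 238, 238, 238, 236, 234, 230, 226, 220, 202, 191, 208, 229, 236, 238, 237, 237, 237, 236, 234, 233, 231, 228]
```

```bash
python3 -c "
import cv2,numpy as np
cv2.imwrite('pics/cmp12.png',np.hstack([cv2.imread('pics/w4z.png')[:,50:450],cv2.imread('pics/w12z.png')[:,50:450]]))"
```

```text
(no output)
```

View pics/cmp12.png

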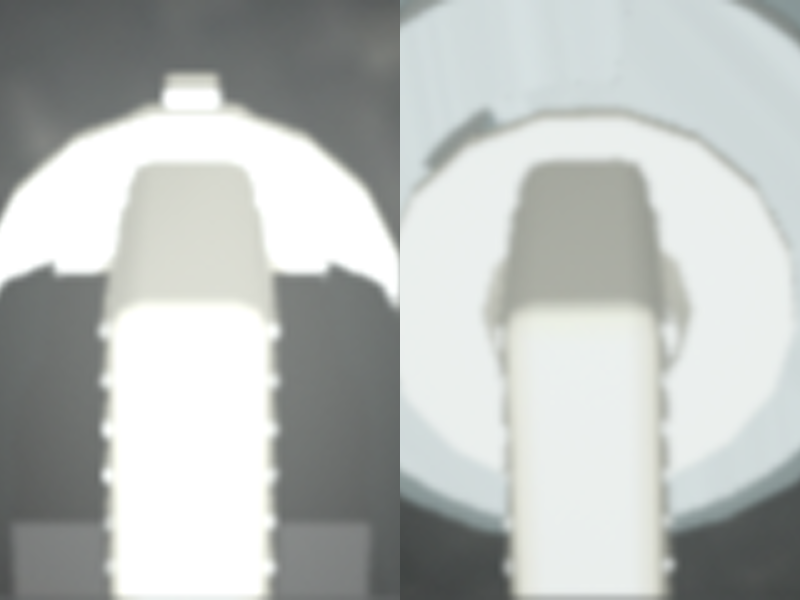

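The close-up matches the held view to within about 0.5 px: flange edge at row 202, wing base at row 212, wing top at row 240. That puts the foot at about 37 mm, which is the detent. Retreating.

```bash
python3 -m inch '0 -20 0 0; 0 -45 0 0; 0 -80 0 0; 0 -120 0 0; 0 -150 0 0; 0 -160 0 0; 0 -160 0 0; 0 -160 0 0'
python3 - <<'E'
from h import *
for c in('scene','side'): snap(c,c+'9')
a=cv2.imread('pics/scene9.png');b=cv2.imread('pics/scene0.png')
cv2.imwrite('pics/fin.png',np.hstack([a[130:320,150:340],b[130:320,150:340]]).repeat(2,0).repeat(2,1))
E
```

```text
clock: 25.75
tool_pos: [0.5946, -0.2062, 0.2422]
eef_rot: [-0.705, 0.05, -0.048, 0.706]
contact_force: [-0.7, -0.9, -0.1]
opening: 0.799
```

View pics/fin.png

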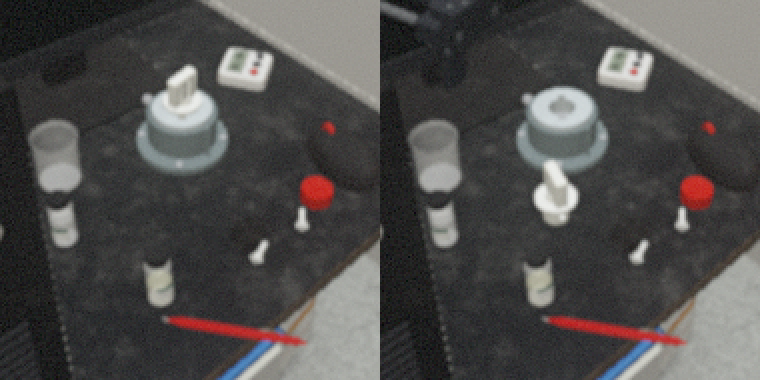

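The before and after views match: the bystanders haven't moved, and the cartridge stands in the station with the arm clear.

```bash
python3 -c "
from plant import r
print(r.finish_job())"
```

```text
the job is handed in; nothing more can be done
None
```

The cartridge is locked in the station as far as my checks show, and I handed the job in at about 26 s. The hand-in gives no verdict.

**What I did:** I gripped the cartridge by its wing and lowered it over the mouth, lined up on the slots seen by the wrist camera. The lugs dropped through on the first try. I pressed to about 10 N, twisted clockwise until the moment rose to about 0.28 N m at the stop, eased up into the detent, let go and backed off.

**Last checks:**
- **Height:** a close-up compared with an earlier view of the held cartridge puts the foot at about 37 mm, give or take 1 mm, which is the detent height.
- **Wing angle:** about 83° off the station's x axis, well past the 0.6 rad needed.
- **Forces:** wrist readings never went above about 11 N.
- **Bystanders:** the before and after pictures show nothing else moved.

**What disagreed:**
- The turn came to about 42° from the slots, against 37° nominal. Part of this is probably play and flex at the stop; the rest may be error in my slot angle.
- While easing up, the tool stopped about 1.5 mm short of where I expected. The close-up afterwards still matched the detent height.
- The wrist camera was off by 1 to 3 mm, and I corrected for that.

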